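# Run the probe carrier round the bent guide rod and bolt it home

### The job

Slide the white-and-blue probe carrier along the bent steel rod, turning it to follow the bend, until it is fully home against the rubber stop over the sample jack; then push the red-handled bolt all the way in behind it so that the carrier is locked there, and leave both. Go gently, never forcing the carrier on the rod, the stop or the bolt, keep it on the rod and leave everything else on the bench alone.

Things in the scene. Friction and masses are not known exactly. Their poses are not given: they have to be found in the camera images.
- rail: The fixed guide-rod station: 310 x 300 x 12 mm metal board with a bent, level steel rod 12 mm thick, axis 150 mm above the bench, held by a post (28 mm across, 155 tall) at each end. Origin on the bench below the bend's centre, z up. Rod in this frame (mm): straight along +x to (0,-120), quarter circle of radius 120 about the origin to (120,0), straight along +y to its end post at (120,128).
- rod_start (a point): Point on the rod's axis where it leaves the start post's face; x axis along the first straight (99 mm from here to the bend). Axes as the station's.
- rod_bend_start (a point): Point on the rod's axis where the first straight ends and the bend begins. Axes as the station's.
- rod_bend_end (a point): Point on the rod's axis where the bend ends and the last straight begins, which runs along the station's +y. Axes as the station's. A sample jack up to 55 mm tall stands under the last straight.
- stop_zone (a point): Fixed mark on the rod's axis, 72 mm past the bend's end. The white home block, with a rubber stop face 14 mm wide, 9 to 28 mm above the rod's axis (facing the bend, station -y), is clamped firmly with that face anywhere from 18 mm before to 18 mm beyond this mark. The setting is not measured: it must be felt or seen.
- carrier_grip (a point): Centre of the white grip fin of the probe carrier hanging on the rod. x axis along the bore, z up. Fin 28 mm long (x), 14 thick (y), 40 tall (20 above and below this point). At the start it hangs on the first straight. About 0.22 kg, heavy below, so let go it hangs upright. Home: the carrier's front touches the stop; this point is then 14 mm short of the stop's face.
- carrier_bore (a point): Centre of the carrier's bore, 33.5 mm below the fin's centre; axes as there. Blue sleeve 28 mm long, 28 across, its flat top 14 mm above the bore's axis; bore 16 mm across, so 2 mm of play all round on the rod (hanging, it rides 2 mm low). A probe and steel weight hang below it, to 82 mm under the axis.
- bolt (a joint): Travel in m of the flat brass bolt on the home block: 0 drawn back (start), 0.034 fully in. It slides along the station's +x with about 1.5 N friction and stays where left. 8 mm wide, it crosses just above the rod right behind the sleeve of a carrier that is home, with about 1.5 mm to spare; if the carrier is farther from the stop the bolt is blocked.
- bolt_zone (a point): Fixed mark by the bolt's red upright handle (14 x 14 mm, 34 tall, foot 163.5 and top 197.5 mm above the bench). The handle's centre, bolt drawn back, lies up to 18 mm to either side of this mark along the station's y, shifted exactly as the stop face is from its mark: always 35.5 mm short of the stop face, 21.5 mm short of a home carrier's centre. Push it along +x with shut fingers.
Things that resemble listed ones, but are neither listed nor needed, are in the scene too. Of the things that look like the part that bears carrier_grip, the smallest one is meant.

How it is judged:
By the outcome, as a careful person would: the job done as asked, in the order asked, and still so for the second after the job is handed in, with the robot touching nothing.
It also fails if it takes over 72 s, if anything falls off the work surface, if the arm or the gripper's body presses on something with over 40 N, if the wrist force passes 120 N, or if a joint passes its speed limit or range.

### The arm

A 6-joint arm with a two-finger parallel gripper is mounted at the origin on the work surface. World frame = base frame: x ahead of the robot, y to its left, z up, the work surface at z = 0. Lengths are in m, angles in rad, forces in N, time in s.
With the tool pointing down it reaches from about 0.35 to 0.975 m from the base axis. Payload 17.4 kg.
Tool frame: the origin (TCP) lies between the finger pads; the fingertips stand 22 mm ahead of it and the grasp point (between the pads) lies 3 mm ahead of it; z points along the fingers, y is the line along which they close (so a half turn about z gives the same grasp; the last joint's range is limited). The gripper opens to 85 mm and grips with 20 to 120 N. Pads are 22 mm wide; open, the fingers measure 114 mm over their backs; the gripper's body (76 mm by 85 mm) begins 54 mm behind the grasp point. The pads swing forward as they close: fully open they stand 13 mm farther back than shut.
Start: joints at [-1.385, 0.116, 1.442, -0, 1.584, -0.038], TCP at [0.15, -0.658, 0.222] pointing down, gripper open.
Joint ranges: [-2.83, 2.83], [-0.83, 2.19], [0.07, 2.5], [-1.14, 4.28], [0.01, 3], [-2.97, 2.97]. Speed limits (rad/s): [1.89, 1.89, 2.22, 3.14, 3.14, 3.14].

### API

Orientations are given as a unit quaternion [x, y, z, w].
In Python, from workcell import sense, vision, hand_in gives the robot as it stands.
- The arm moves only by the shell command python3 -m crank 'ROWS' [FORCE]. ROWS is JSON, a list of rows, each an object with "rotation": the turn, a rotation vector about the tool's x, y, z in rad, a list of three; "travel": the shift along the tool's x, y, z in m, a list of three; "fingers": the opening, from -1 (shut) to 1 (fully open), so that 0 is half open. In form: [{"rotation": [ax, ay, az], "travel": [x, y, z], "fingers": fingers}, ...]. A call has exactly 5 rows; each row is the pose to reach, as a shift and turn from the pose commanded when the call began, along the tool's axes at that moment; what a row does not reach only later rows make up. A row lasts 1/8 s, in which the tool goes at most 62.5 mm and 10.7 degrees, less where a joint would pass 70% of its speed; a pose out of reach is approached as far as the arm can. A call with a gripper value outside its range is refused whole. The fingers move at their own pace and stop on an object; FORCE is the grip in N (left out, the last holds). Time passes only in rows, so rows that repeat a pose let the fingers close, or fill a call up. It gives the time, the measured TCP pose, the force, the opening and the grip force at its end, in the units of the state.
- sense(): the state, without advancing time (a new reading comes with each control period).
- vision.grab_frame(name): name is "side" or "top" or "wrist"; returns a dict with "pixels" (384x512x3 uint8, red, green, blue), "z_map" (384x512 float32, m along the optical axis (not along the pixel's ray), 0 where there is no reading), "fx", "fy", "cx", "cy" (pixels), "R" (3x3) and "t" (3): a world point X has camera coordinates R X + t. Camera axes: x right, y down, z forward; pixel columns grow to the right and rows downward; lengths in m; the calibration is good to about 2 mm. A picture is of the moment at which its call begins.
- hand_in(): hands the job in; it is judged then, once.
The state is a dict: "t": time; "joint_positions": joint angles; "qvel": joint speeds; "joint_efforts": joint torques, N m; "ee_pos": TCP position; "tcp_rot": TCP orientation; "ft_force": force on the tool from outside, world axes, zero at the start; "ft_torque": the same for the moment, N m; "gripper_width": finger opening in m; "gripper_force": force on a finger pad.
Only numpy, scipy, OpenCV 4.12 (cv2) and the standard library are available. Lean on these libraries where they do the work, as an engineer would, in place of code of your own. Each camera call takes 0.05 s, during which the arm holds its last target. There are 200 camera calls.

## Working session

There is one attempt and no reset: what is moved stays moved. The work goes in short steps, Python scripts to look and compute and a shell command to move; the robot and the scene stay as the last step left them, time stands still between calls to the robot, and variables do not carry over. Pictures are saved under pics/ and viewed, at most 10 in all, crops included, and the job is handed in when it is done.

```bash
mkdir -p pics; ls; python3 - <<'E'
from workcell import sense, vision
import cv2,numpy as np
for n in("side","top"):
    f=vision.grab_frame(n); np.savez('f_'+n+'.npz',**f)
    cv2.imwrite(f'pics/{n}1.png',f['pixels'][:,:,::-1])
    print(n,f['fx'],f['cx'],f['cy'],(-np.array(f['R']).T@f['t']).round(3),np.array(f['R']).round(2).tolist())
s=sense();print(s)
E
```

```text
pics
side 429.3436128459276 254.59490176065867 192.7896269634969 [ 0.438 -0.441  0.695] [[0.97, -0.25, -0.01], [-0.2, -0.74, -0.64], [0.16, 0.62, -0.77]]
top 457.1116095569811 253.0904236909462 194.84872617437733 [0.476 0.031 0.916] [[-0.02, -1.0, 0.02], [-1.0, 0.02, -0.06], [0.06, -0.02, -1.0]]
{'t': 0.1, 'joint_positions': array([-1.38481367e+00,  1.16417705e-01,  1.44220960e+00, -1.84555420e-05,
        1.58402396e+00, -3.78197880e-02]), 'qvel': array([-0.00045882, -0.0022385 , -0.00174053,  0.00023046,  0.00067989,
       -0.00035189]), 'joint_efforts': array([ 1.29133194e-03, -7.33669710e+01, -6.33790541e+01,  4.09021868e-05,
        5.27604047e-03, -2.04560320e-05]), 'ee_pos': array([ 0.14974571, -0.65798133,  0.2211428 ]), 'tcp_rot': array([ 9.93745462e-01,  1.11667702e-01, -4.83775186e-05, -5.27170051e-04]), 'ft_force': array([ 0.84894571, -0.26827517, -0.00356375]), 'ft_torque': array([-0.02229887,  0.06491207,  0.03564715]), 'gripper_force': 0.0, 'gripper_width': 0.08569692395889786}
```

View pics/side1.png

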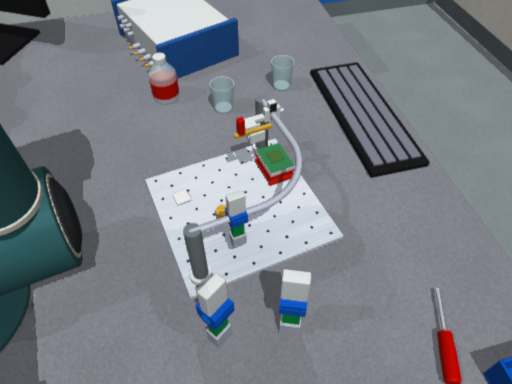

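View pics/top1.png

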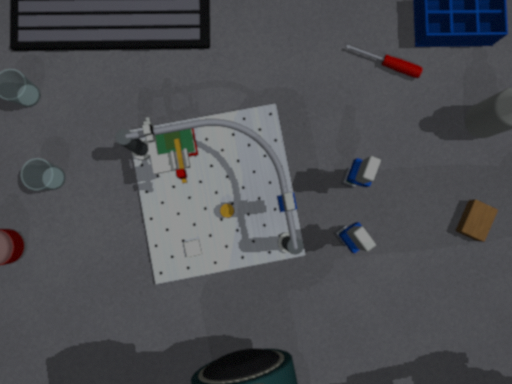

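The side view shows the real carrier on the rod at (237,205), with two larger look-alikes standing at (213,305) and (293,298). The red bolt handle is at (241,126), the jack at (275,162) and the start post at (197,255). In the top view the carrier is at (287,203) and the handle at (181,173). The rod runs up from the post at (288,242) and bends left to the end post near (140,147). Next I'll fit the station pose to the rod's depth points.

```bash
cat > h.py <<'E'
import numpy as np, cv2
from scipy.optimize import least_squares
def pts(f):
    z=f['z_map']; v,u=np.mgrid[:z.shape[0],:z.shape[1]]
    c=np.stack([(u-f['cx'])/f['fx']*z,(v-f['cy'])/f['fy']*z,z],-1)
    p=(c-f['t'])@f['R']; p[z<=0]=np.nan
    return p
def toworld(p,s): # station xy -> world
    c,si=np.cos(p[2]),np.sin(p[2]); return np.array([c*s[...,0]-si*s[...,1]+p[0],si*s[...,0]+c*s[...,1]+p[1]]).T
def tostation(p,w):
    d=w[...,:2]-p[:2]; c,s=np.cos(p[2]),np.sin(p[2])
    return np.stack([c*d[...,0]+s*d[...,1],-s*d[...,0]+c*d[...,1]],-1)
def roderr(q):
    x,y=q[...,0],q[...,1]
    return np.where(x<0,-(y+.12),np.where(y>0,x-.12,np.hypot(x,y)-.12))
E
python3 - <<'E'
from h import *
P={}
for n in('top','side'):
    f=dict(np.load(f'f_{n}.npz')); p=pts(f); P[n]=(f,p)
p=np.array([.44,.08,.17])
for n in('top','side'):
    f,X=P[n]; hsv=cv2.cvtColor(f['pixels'],cv2.COLOR_RGB2HSV)
    A=X.reshape(-1,3); S=hsv.reshape(-1,3)
    q0=p.copy()
    m=(abs(A[:,2]-.151)<.009)&(S[:,1]<70)&(np.hypot(A[:,0]-.45,A[:,1]-.08)<.25)
    B=A[m]
    for th in(.06,.03,.012,.009,.009):
        q=tostation(q0,B); k=(abs(roderr(q))<th)&(q[:,0]>-.1)&(q[:,1]<.04)
        q0=least_squares(lambda a:roderr(tostation(a,B[k])),q0,loss='soft_l1',f_scale=.003).x
    print(n,m.sum(),k.sum(),q0.round(4),np.abs(roderr(tostation(q0,B[k]))).mean(),B[k][:,2].mean(), np.nanmax(B[k][:,2]))
    q=tostation(q0,A); H=A[:,2]
    red=((S[:,0]<8)|(S[:,0]>172))&(S[:,1]>150)&(S[:,2]>80)&(H>.165)&(H<.21)&(abs(q[:,0])<.2)&(abs(q[:,1])<.2)
    blue=(abs(S[:,0]-110)<15)&(S[:,1]>120)&(H>.12)&(H<.18)&(abs(roderr(q))<.03)
    fin=(S[:,1]<60)&(H>.175)&(H<.21)&(abs(roderr(q))<.03)&(q[:,0]<.05)&(q[:,0]>-.085)
    blk=(H>.165)&(H<.21)&(abs(q[:,0]-.12)<.03)&(q[:,1]>.03)
    for nm,mm in(('red',red),('blue',blue),('fin',fin),('blk',blk)):
        if mm.sum(): print(nm,mm.sum(),np.percentile(q[mm],[3,50,97],axis=0).round(4).tolist(),np.percentile(H[mm],[3,50,97]).round(3))
E
```

```text
top 2924 1273 [0.5261 0.0867 0.1669] 0.002953794261706193 0.15477763832295355 0.15987567476813644
red 56 [[0.0314, 0.0344], [0.0366, 0.0402], [0.0418, 0.0454]] [0.195 0.197 0.199]
blue 46 [[-0.0502, -0.1335], [-0.0379, -0.112], [-0.0262, -0.1063]] [0.159 0.162 0.164]
fin 173 [[-0.0506, -0.1261], [-0.0378, -0.1189], [-0.0249, -0.1133]] [0.179 0.201 0.204]
blk 131 [[0.1058, 0.0762], [0.1181, 0.0821], [0.1329, 0.0893]] [0.165 0.177 0.181]
side 2281 1065 [0.5261 0.0845 0.1669] 0.002669786566386579 0.15442543756923405 0.15901129411387321
red 117 [[0.0321, 0.0359], [0.0371, 0.038], [0.0435, 0.0458]] [0.168 0.187 0.198]
blue 42 [[-0.0509, -0.1316], [-0.0389, -0.125], [-0.0236, -0.1088]] [0.14  0.161 0.163]
fin 334 [[-0.0506, -0.1247], [-0.0383, -0.1229], [-0.0244, -0.1123]] [0.176 0.196 0.203]
blk 109 [[0.1074, 0.0786], [0.1196, 0.0825], [0.135, 0.092]] [0.165 0.174 0.18 ]
```

```bash
cat > d.py <<'E'
import sys
from h import *
from scipy.spatial.transform import Rotation as Ro
from workcell import sense
ST=np.array([.526,.0855,.167])
def go(sx,sy,z,yaw): # station target xy, world z, station yaw -> tool-axis shift
    s=sense(); R=Ro.from_quat(s['tcp_rot']); w=toworld(ST,np.array([sx,sy]))
    d=np.array([w[0],w[1],z])-s['ee_pos']
    G=Ro.from_euler('z',ST[2]+yaw)*Ro.from_euler('x',np.pi)
    print('shift',R.inv().apply(d).round(4),'turn',(R.inv()*G).as_rotvec().round(4))
def st():
    s=sense(); R=Ro.from_quat(s['tcp_rot']).as_matrix(); c=np.cos(ST[2]);q=np.sin(ST[2]); f=s['ft_force']
    print('t',round(s['t'],2),'st',tostation(ST,s['ee_pos']).round(4),'z',s['ee_pos'][2].round(4),'yaw',round(np.arctan2(R[1,0],R[0,0])-ST[2],4),
     'Fst',[round(c*f[0]+q*f[1],1),round(-q*f[0]+c*f[1],1),round(f[2],1)],'w',round(s['gripper_width'],4),'g',round(s['gripper_force'],1))
if __name__=='__main__':
    st()
    if len(sys.argv)>1: go(*map(float,sys.argv[1:5]))
E
python3 d.py -.038 -.12 .3 0
python3 -m crank '[{"rotation":[0,0,0],"travel":[0,0,-0.05],"fingers":1},{"rotation":[0,0,0],"travel":[0.03,-0.03,-0.08],"fingers":1},{"rotation":[0,0,0],"travel":[0.07,-0.075,-0.08],"fingers":1},{"rotation":[0,0,0],"travel":[0.11,-0.12,-0.08],"fingers":1},{"rotation":[0,0,0],"travel":[0.15,-0.16,-0.08],"fingers":1}]' 20
python3 d.py -.038 -.12 .3 0
```

```text
t 0.1 st [-0.4946 -0.6706] z 0.2211 yaw 0.0568 Fst [np.float64(0.8), np.float64(-0.4), np.float64(-0.0)] w 0.0857 g 0.0
shift [ 0.4871 -0.5239 -0.0783] turn [-0.0011  0.      0.0568]
t: 0.72
ee_pos: [0.261, -0.467, 0.3016]
tcp_rot: [0.994, 0.111, 0.0, -0.0]
ft_force: [1.0, -0.8, 1.2]
gripper_width: 0.0853
gripper_force: 0.0
t 0.72 st [-0.3531 -0.5008] z 0.3016 yaw 0.0564 Fst [np.float64(0.8), np.float64(-1.0), np.float64(1.2)] w 0.0853 g 0.0
shift [ 0.3361 -0.3624  0.0016] turn [-0.0002 -0.0001  0.0564]
```

```bash

python3 -m crank '[{"rotation":[0,0,0.02],"travel":[0.034,-0.036,0],"fingers":1},{"rotation":[0,0,0.04],"travel":[0.068,-0.073,0],"fingers":0.5},{"rotation":[0,0,0.056],"travel":[0.105,-0.113,0],"fingers":0},{"rotation":[0,0,0.056],"travel":[0.143,-0.154,0],"fingers":0},{"rotation":[0,0,0.056],"travel":[0.18,-0.194,0],"fingers":0}]' >/dev/null
python3 d.py -.038 -.12 .3 0
```

```text
t 1.35 st [-0.1845 -0.297 ] z 0.3017 yaw 0.0006 Fst [np.float64(0.8), np.float64(-0.4), np.float64(-0.1)] w 0.0428 g 0.0
shift [ 0.1466 -0.1769  0.0017] turn [ 0.0001 -0.0001  0.0006]
```

```bash

python3 -m crank '[{"rotation":[0,0,0],"travel":[0.029,-0.042,0],"fingers":0},{"rotation":[0,0,0],"travel":[0.058,-0.083,0],"fingers":0},{"rotation":[0,0,0],"travel":[0.09,-0.125,0],"fingers":0},{"rotation":[0,0,0],"travel":[0.12,-0.155,0],"fingers":0},{"rotation":[0,0,0],"travel":[0.145,-0.175,0],"fingers":0}]' >/dev/null
python3 d.py -.038 -.12 .3 0
python3 - <<'E'
from workcell import vision
import numpy as np,cv2
f=vision.grab_frame('wrist');np.savez('f_w1.npz',**f);cv2.imwrite('pics/w1.png',f['pixels'][:,:,::-1])
E
```

```text
t 1.98 st [-0.0395 -0.1219] z 0.3016 yaw 0.0021 Fst [np.float64(-0.3), np.float64(-1.1), np.float64(0.3)] w 0.0427 g 0.0
shift [ 0.0015 -0.0019  0.0016] turn [-0.0002  0.0002  0.0021]
```

View pics/w1.png

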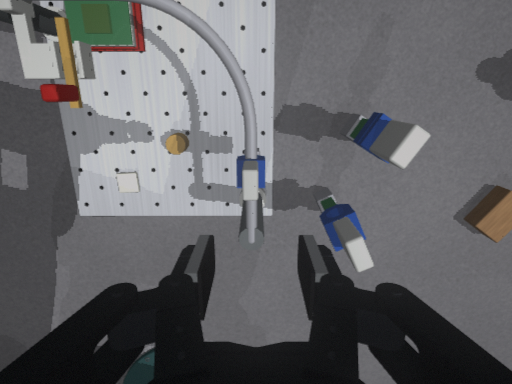

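The wrist view shows the carrier's fin at (251,178) on the rod, which runs vertically at column 250. It lies midway between the fingertips at (205,268) and (307,268). The bolt handle is at (60,93). I'll refine the fit from this closer frame.

```bash
python3 - <<'E'
from h import *
f=dict(np.load('f_w1.npz')); A=pts(f).reshape(-1,3); S=cv2.cvtColor(f['pixels'],cv2.COLOR_RGB2HSV).reshape(-1,3)
q0=np.array([.526,.0855,.167]); H=A[:,2]
B=A[(abs(H-.151)<.009)&(S[:,1]<70)]
for th in(.015,.009,.009,.009):
    q=tostation(q0,B);k=(abs(roderr(q))<th)&(q[:,0]>-.1)&(q[:,1]<.04)
    q0=least_squares(lambda a:roderr(tostation(a,B[k])),q0,loss='soft_l1',f_scale=.003).x
print(k.sum(),q0.round(4),B[k][:,2].max())
q=tostation(q0,A)
red=((S[:,0]<8)|(S[:,0]>172))&(S[:,1]>150)&(S[:,2]>80)&(H>.19)&(H<.21)&(abs(q[:,0])<.2)
fin=(S[:,1]<60)&(H>.193)&(H<.21)&(abs(roderr(q))<.02)&(q[:,0]<.05)&(q[:,0]>-.085)
blk=(H>.165)&(H<.21)&(abs(q[:,0]-.12)<.03)&(q[:,1]>.03)
for nm,mm in(('red',red),('fin',fin),('blk',blk)):
    if mm.sum(): print(nm,mm.sum(),np.percentile(q[mm],[2,50,98],axis=0).round(4).tolist(),np.percentile(H[mm],[3,50,97]).round(3))
E
```

```text
3160 [0.5243 0.0865 0.1599] 0.1585673427093628
red 333 [[0.0327, 0.035], [0.0396, 0.0397], [0.0457, 0.0471]] [0.191 0.197 0.199]
fin 520 [[-0.0484, -0.1258], [-0.0341, -0.1193], [-0.0214, -0.1128]] [0.197 0.201 0.203]
blk 57 [[0.0937, 0.0436], [0.1081, 0.0847], [0.1117, 0.0885]] [0.165 0.165 0.166]
```

```bash
sed -i 's/ST=np.*/ST=np.array([.5252,.086,.1645])/' d.py; python3 d.py -.0366 -.12 .19 0
python3 -m crank '[{"rotation":[0,0,0.0],"travel":[0.001,-0.001,0.03],"fingers":0},{"rotation":[0,0,0],"travel":[0.002,-0.001,0.06],"fingers":-0.3},{"rotation":[0,0,0],"travel":[0.002,-0.001,0.09],"fingers":-0.3},{"rotation":[0,0,0],"travel":[0.002,-0.001,0.111],"fingers":-0.3},{"rotation":[0,0,0],"travel":[0.002,-0.001,0.111],"fingers":-0.3}]' >/dev/null
python3 d.py -.0366 -.12 .19 0
```

```text
t 2.02 st [-0.0367 -0.1212] z 0.301 yaw 0.0053 Fst [np.float64(-0.2), np.float64(2.1), np.float64(-1.1)] w 0.0426 g 0.0
shift [ 1.00e-04 -1.10e-03  1.11e-01] turn [-0.0012  0.0003  0.0053]
t 2.65 st [-0.0379 -0.1231] z 0.1896 yaw 0.0032 Fst [np.float64(-1.0), np.float64(-0.5), np.float64(0.5)] w 0.0301 g 0.0
shift [ 0.0013 -0.0031 -0.0004] turn [-0.0007  0.0021  0.0032]
```

```bash

python3 -m crank '[{"rotation":[0,0,0.003],"travel":[0.001,-0.002,0],"fingers":-0.3},{"rotation":[0,0,0.003],"travel":[0.001,-0.002,0],"fingers":-0.3},{"rotation":[0,0,0.003],"travel":[0.001,-0.002,0],"fingers":-0.5},{"rotation":[0,0,0.003],"travel":[0.001,-0.002,0],"fingers":-0.7},{"rotation":[0,0,0.003],"travel":[0.001,-0.002,0],"fingers":-0.8}]' 20 >/dev/null
python3 d.py -.0366 -.12 .19 0
python3 -m crank '[{"rotation":[0,0,0],"travel":[0,0,0],"fingers":-0.8},{"rotation":[0,0,0],"travel":[0,0,0],"fingers":-0.8},{"rotation":[0,0,0],"travel":[0,0,0],"fingers":-0.8},{"rotation":[0,0,0],"travel":[0,0,0],"fingers":-0.8},{"rotation":[0,0,0],"travel":[0,0,0],"fingers":-0.8}]' 20 >/dev/null
python3 d.py -.0366 -.12 .19 0
```

```text
t 3.27 st [-0.0362 -0.1213] z 0.1913 yaw 0.0003 Fst [np.float64(-0.0), np.float64(-0.2), np.float64(4.2)] w 0.0084 g 4.6
shift [-0.0004 -0.0013  0.0013] turn [ 0.0003 -0.0008  0.0003]
t 3.9 st [-0.0362 -0.1214] z 0.1913 yaw 0.0002 Fst [np.float64(0.6), np.float64(-0.4), np.float64(5.8)] w 0.0083 g 5.0
shift [-0.0004 -0.0014  0.0013] turn [ 0.0004 -0.0007  0.0002]
```

```bash
python3 - <<'E'
from workcell import vision
import numpy as np,cv2
f=vision.grab_frame('wrist');g=vision.grab_frame('side')
np.savez('f_w2.npz',**f)
a=cv2.resize(g['pixels'][130:280,150:350],(800,600))[:, :400+0]
b=cv2.resize(g['pixels'][150:270,180:300],(400,400));c=cv2.resize(f['pixels'][:,100:400],(400,512))[:400]
cv2.imwrite('pics/c2.png',np.hstack([b,c])[:,:,::-1])
E
```

```text
(no output)
```

View pics/c2.png

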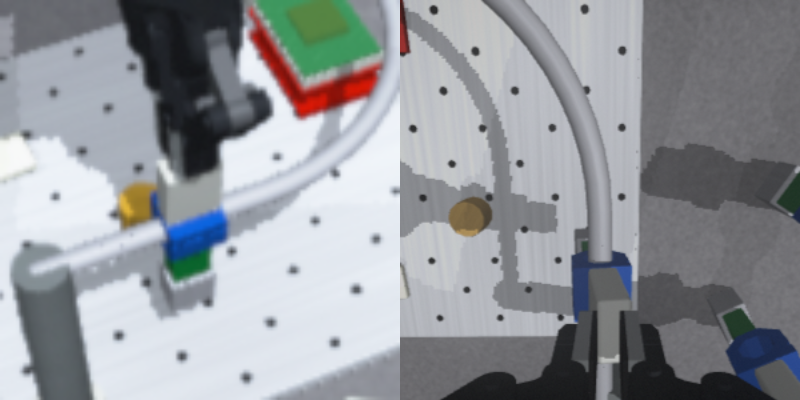

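The fingers are at the fin: in the right crop the pads are at (585,340) and (632,340), either side of the fin. But the 8 mm opening is too small for a 14 mm fin, so I'll check the depth map.

```bash
python3 - <<'E'
from h import *
f=dict(np.load('f_w2.npz')); P=pts(f); ST=np.array([.5252,.086,.1645])
for r in (190,200,210,220,230,240,250,260,268,276,284):
    print(r,[(c,*(1000*tostation(ST,P[r,c])).round(0).astype(int).tolist(),int(1000*P[r,c,2])) for c in (236,242,248,256,263,269,275)])
E
python3 d.py
```

```text
190 [(236, -23, -109, 141), (242, -19, -114, 153), (248, -18, -118, 156), (256, -19, -123, 153), (263, -23, -128, 141), (269, -63, -138, 12), (275, -63, -145, 13)]
200 [(236, -23, -110, 160), (242, -23, -114, 162), (248, -23, -118, 161), (256, -23, -123, 160), (263, -24, -127, 159), (269, -23, -131, 160), (275, -75, -145, 11)]
210 [(236, -29, -110, 163), (242, -25, -114, 174), (248, -23, -118, 179), (256, -22, -123, 180), (263, -23, -127, 179), (269, -30, -131, 160), (275, -87, -145, 12)]
220 [(236, -35, -110, 164), (242, -31, -114, 175), (248, -23, -118, 194), (256, -23, -123, 194), (263, -22, -126, 195), (269, -23, -130, 192), (275, -100, -145, 12)]
230 [(236, -42, -110, 164), (242, -38, -114, 173), (248, -25, -119, 202), (256, -26, -123, 200), (263, -25, -126, 200), (269, -26, -129, 200), (275, -113, -146, 11)]
240 [(236, -25, -113, 211), (242, -26, -116, 211), (248, -31, -119, 200), (256, -31, -123, 201), (263, -31, -126, 200), (269, -25, -129, 212), (275, -25, -132, 212)]
250 [(236, -25, -114, 222), (242, -25, -116, 221), (248, -37, -119, 200), (256, -36, -123, 201), (263, -37, -126, 200), (269, -25, -128, 221), (275, -25, -131, 223)]
260 [(236, -25, -114, 230), (242, -25, -117, 230), (248, -42, -119, 201), (256, -42, -123, 201), (263, -43, -126, 200), (269, -25, -128, 231), (275, -26, -131, 230)]
268 [(236, -25, -115, 237), (242, -25, -117, 236), (248, -47, -118, 200), (256, -47, -123, 201), (263, -48, -126, 200), (269, -25, -128, 236), (275, -25, -130, 236)]
276 [(236, -24, -115, 243), (242, -28, -117, 237), (248, -81, -117, 156), (256, -83, -123, 153), (263, -101, -129, 125), (269, -28, -128, 238), (275, -24, -130, 243)]
284 [(236, -24, -115, 249), (242, -32, -117, 237), (248, -89, -117, 155), (256, -90, -123, 153), (263, -100, -128, 138), (269, -32, -128, 237), (275, -24, -129, 249)]
t 4.0 st [-0.0362 -0.1214] z 0.1913 yaw 0.0003 Fst [np.float64(-0.1), np.float64(-0.8), np.float64(5.6)] w 0.0083 g 5.0
```

```bash
python3 - <<'E'
from h import *
ST=np.array([.5252,.086,.1645])
for n,cc in(('f_w1.npz',range(180,330,8)),('f_w2.npz',range(225,290,5))):
    f=dict(np.load(n)); P=pts(f)
    q=tostation(ST,P); 
    lim=.24 if 'w1' in n else .2035
    for c in cc:
        m=np.where((P[:,c,2]>lim))[0]
        if len(m): r=m[0]; print(n,c,r,(1000*q[r,c]).round(),(1000*P[r:r+12:4,c,2]).round())
E
```

```text
f_w1.npz 180 253 [-32. -89.] [328. 331. 334.]
f_w1.npz 188 245 [-32. -91.] [320. 324. 329.]
f_w1.npz 196 242 [-27. -96.] [326. 328. 333.]
f_w1.npz 204 235 [-28. -98.] [317. 322. 325.]
f_w1.npz 212 235 [ -28. -102.] [317. 318. 319.]
f_w1.npz 220 342 [ -28. -114.] [385. 385. 386.]
f_w1.npz 228 342 [ -28. -116.] [385. 386. 387.]
f_w1.npz 236 344 [ -28. -118.] [385. 386. 388.]
f_w1.npz 244 345 [ -29. -120.] [385. 387. 388.]
f_w1.npz 252 347 [ -28. -123.] [386. 388. 389.]
f_w1.npz 260 347 [ -28. -125.] [386. 388. 390.]
f_w1.npz 268 345 [ -28. -127.] [386. 387. 388.]
f_w1.npz 276 343 [ -28. -129.] [385. 386. 386.]
f_w1.npz 284 342 [ -28. -132.] [385. 386. 388.]
f_w1.npz 292 342 [ -29. -134.] [384. 386. 387.]
f_w1.npz 300 235 [ -28. -146.] [317. 322. 321.]
f_w1.npz 308 235 [ -28. -149.] [317. 322. 327.]
f_w1.npz 316 244 [ -27. -152.] [326. 331. 334.]
f_w1.npz 324 246 [ -31. -157.] [321. 325. 328.]
f_w2.npz 225 243 [ -29. -108.] [208. 212. 216.]
f_w2.npz 230 243 [ -29. -110.] [207. 212. 215.]
f_w2.npz 235 233 [ -25. -112.] [204. 209.  nan]
f_w2.npz 240 233 [ -25. -115.] [204. 210. 213.]
f_w2.npz 245 233 [ -25. -117.] [204. 209. 214.]
f_w2.npz 250 347 [ -26. -121.] [275. 277. 279.]
f_w2.npz 255 347 [ -26. -122.] [275. 276. 279.]
f_w2.npz 260 347 [ -25. -124.] [276. 277. 280.]
f_w2.npz 265 233 [ -25. -127.] [205. 209. 212.]
f_w2.npz 270 233 [ -25. -130.] [204. 209. 213.]
f_w2.npz 275 233 [ -25. -132.] [205. 210. 212.]
f_w2.npz 280 243 [ -29. -134.] [208. 211. 223.]
f_w2.npz 285 243 [ -29. -137.] [207. 210. 215.]
```

The depth map shows both fingertips resting on the fin's top. The tips sit 12 mm above the reported TCP, not 22 mm below it, so the real tool is about 34 mm shorter than stated. I'll lift, open and measure again before regripping.

```bash

python3 -m crank '[{"rotation":[0,0,0],"travel":[0,0,-0.01],"fingers":-0.8},{"rotation":[0,0,0],"travel":[0,0,-0.03],"fingers":-0.4},{"rotation":[0,0,0],"travel":[0,0,-0.03],"fingers":-0.2},{"rotation":[0,0,0],"travel":[0,0,-0.03],"fingers":-0.2},{"rotation":[0,0,0],"travel":[0,0,-0.03],"fingers":-0.2}]' 20 >/dev/null
cat > look.py <<'E'
from h import *; from d import *
from workcell import vision
def look(name,xlo=-.085,xhi=.0):
    f=vision.grab_frame('wrist'); np.savez(f'f_{name}.npz',**f); P=pts(f); q=tostation(ST,P); H=P[...,2]
    S=cv2.cvtColor(f['pixels'],cv2.COLOR_RGB2HSV)
    fin=(S[...,1]<60)&(H>.196)&(H<.206)&(abs(q[...,1]+.12)<.025)&(q[...,0]>xlo)&(q[...,0]<xhi)
    rod=(S[...,1]<70)&(H>.15)&(H<.160)&(abs(q[...,1]+.12)<.015)&(q[...,0]<0)
    for n,m in(('fin',fin),('rod',rod)):
        if m.sum()>5: print(n,m.sum(),(1000*np.percentile(q[m],[2,50,98],axis=0)).round(1).tolist())
    m=(H>.21)&(H<.27)&(S[...,2]<140); 
    if m.sum(): print('tip z',np.percentile(H[m],1).round(4))
    st()
look('w3')
E
python3 look.py
```

```text
fin 996 [[-49.4, -125.6], [-35.1, -118.9], [-22.6, -112.3]]
rod 1664 [[-121.4, -130.1], [-94.7, -118.6], [-1.4, -107.0]]
tip z 0.2337
t 4.67 st [-0.0365 -0.1212] z 0.2203 yaw 0.0003 Fst [np.float64(-0.2), np.float64(-0.4), np.float64(-0.1)] w 0.0343 g 0.0
```

```bash

python3 -m crank '[{"rotation":[0,0,0],"travel":[0,-0.002,0],"fingers":-0.2},{"rotation":[0,0,0],"travel":[0,-0.002,0.02],"fingers":-0.2},{"rotation":[0,0,0],"travel":[0,-0.002,0.04],"fingers":-0.2},{"rotation":[0,0,0],"travel":[0,-0.002,0.055],"fingers":-0.2},{"rotation":[0,0,0],"travel":[0,-0.002,0.0635],"fingers":-0.2}]' 20 >/dev/null
python3 d.py -.036 -.119 .157 0
python3 -m crank '[{"rotation":[0,0,0],"travel":[0,0,0],"fingers":-0.3},{"rotation":[0,0,0],"travel":[0,0,0],"fingers":-0.5},{"rotation":[0,0,0],"travel":[0,0,0],"fingers":-0.65},{"rotation":[0,0,0],"travel":[0,0,0],"fingers":-0.75},{"rotation":[0,0,0],"travel":[0,0,0],"fingers":-0.8}]' 20 >/dev/null
python3 d.py -.036 -.119 .157 0
```

```text
t 5.3 st [-0.0367 -0.1192] z 0.1558 yaw 0.0003 Fst [np.float64(1.4), np.float64(-0.2), np.float64(0.7)] w 0.0345 g 0.0
shift [ 0.0007 -0.0002 -0.0012] turn [-0.0004  0.0013  0.0003]
t 5.92 st [-0.0361 -0.1186] z 0.1581 yaw 0.0006 Fst [np.float64(0.5), np.float64(6.2), np.float64(3.5)] w 0.0139 g 19.5
shift [0.0001 0.0004 0.0011] turn [-0.0011 -0.001   0.0006]
```

```bash

python3 -m crank '[{"rotation":[0,0,0],"travel":[0,-0.0005,-0.001],"fingers":-0.8},{"rotation":[0,0,0],"travel":[0,-0.001,-0.002],"fingers":-0.8},{"rotation":[0,0,0],"travel":[0,-0.001,-0.003],"fingers":-0.8},{"rotation":[0,0,0],"travel":[0,-0.001,-0.003],"fingers":-0.8},{"rotation":[0,0,0],"travel":[0,-0.001,-0.003],"fingers":-0.8}]' 20 >/dev/null
python3 look.py;  python3 -c "
from workcell import sense;s=sense();print(s['ft_torque'])"
```

```text
fin 2736 [[-48.8, -136.4], [-29.8, -119.6], [-22.7, -102.6]]
rod 1936 [[-112.2, -130.5], [-92.0, -118.5], [-1.0, -106.9]]
tip z 0.2134
t 6.6 st [-0.0364 -0.1183] z 0.1602 yaw 0.0002 Fst [np.float64(0.1), np.float64(0.1), np.float64(-3.4)] w 0.0138 g 19.5
[-0.02146451 -0.02191658 -0.0469989 ]
```

```bash
python3 - <<'E'
from h import *
for n in('w1','w3'):
    f=dict(np.load(f'f_{n}.npz')); A=pts(f).reshape(-1,3); S=cv2.cvtColor(f['pixels'],cv2.COLOR_RGB2HSV).reshape(-1,3)
    for h0 in(.147,.152):
        q0=np.array([.5252,.086,.1645]); B=A[(A[:,2]>h0)&(A[:,2]<.16)&(S[:,1]<60)&(S[:,2]>70)]
        for i in range(6):
            q=tostation(q0,B);k=(abs(roderr(q))<.0085)&(q[:,0]>-.095)&(q[:,1]<.045)&~((q[:,0]>-.055)&(q[:,0]<-.018))
            q0=least_squares(lambda a:roderr(tostation(a,B[k])),q0,loss='soft_l1',f_scale=.003).x
        q=tostation(q0,B[k]); print(n,h0,k.sum(),q0.round(4),q.min(0).round(3),q.max(0).round(3),[ (round(x,2),round(1000*np.median(roderr(q)[abs(q[:,0]-x)<.015]),1)) for x in(-.08,0,.04,.08,.115)])
E
python3 d.py
```

```text
w1 0.147 2950 [0.5246 0.0867 0.1635] [-0.095 -0.125] [0.116 0.045] [(-0.08, np.float64(0.0)), (0, np.float64(-1.0)), (0.04, np.float64(-0.3)), (0.08, np.float64(0.4)), (0.12, np.float64(-0.2))]
w1 0.152 2747 [0.5251 0.0871 0.163 ] [-0.095 -0.126] [ 0.115 -0.004] [(-0.08, np.float64(0.3)), (0, np.float64(-0.7)), (0.04, np.float64(-0.2)), (0.08, np.float64(0.2)), (0.12, np.float64(-0.0))]
w3 0.147 5373 [0.5255 0.0875 0.1655] [-0.095 -0.126] [ 0.081 -0.081] [(-0.08, np.float64(0.4)), (0, np.float64(-0.3)), (0.04, np.float64(0.1)), (0.08, np.float64(0.2)), (0.12, np.float64(nan))]
w3 0.152 5101 [0.5257 0.0876 0.1654] [-0.095 -0.126] [ 0.081 -0.082] [(-0.08, np.float64(-0.1)), (0, np.float64(-0.4)), (0.04, np.float64(0.1)), (0.08, np.float64(0.2)), (0.12, np.float64(nan))]
t 6.6 st [-0.0364 -0.1183] z 0.1602 yaw 0.0002 Fst [np.float64(0.1), np.float64(0.1), np.float64(-3.4)] w 0.0138 g 19.5
  return _methods._mean(a, axis=axis, dtype=dtype,
  ret = ret.dtype.type(ret / rcount)
```

```bash
sed -i 's/ST=np.*/ST=np.array([.5252,.0873,.1645])/' d.py; 
python3 -m crank '[{"rotation":[0,0,0],"travel":[0.004,0,0],"fingers":-0.8},{"rotation":[0,0,0],"travel":[0.009,0,0],"fingers":-0.8},{"rotation":[0,0,0],"travel":[0.014,0,0],"fingers":-0.8},{"rotation":[0,0,0],"travel":[0.018,0,0],"fingers":-0.8},{"rotation":[0,0,0],"travel":[0.02,0,0],"fingers":-0.8}]' 20 >/dev/null
python3 d.py 0 -.12 .16 0
python3 -m crank '[{"rotation":[0,0,0],"travel":[0.003,0,0],"fingers":-0.8},{"rotation":[0,0,0],"travel":[0.007,0,0],"fingers":-0.8},{"rotation":[0,0,0],"travel":[0.011,0,0],"fingers":-0.8},{"rotation":[0,0,0],"travel":[0.014,0,0],"fingers":-0.8},{"rotation":[0,0,0],"travel":[0.016,0,0],"fingers":-0.8}]' 20 >/dev/null
python3 d.py 0 -.12 .16 0
```

```text
t 7.22 st [-0.0163 -0.1195] z 0.1602 yaw 0.0004 Fst [np.float64(-0.0), np.float64(0.1), np.float64(-3.2)] w 0.0132 g 19.7
shift [0.0163 0.0005 0.0002] turn [-0.0001  0.0002  0.0004]
t 7.85 st [-0.0004 -0.1195] z 0.1603 yaw 0.0004 Fst [np.float64(-1.0), np.float64(0.1), np.float64(-2.4)] w 0.0139 g 19.7
shift [0.0004 0.0005 0.0003] turn [-0.      0.      0.0004]
```

Free along the straight. Now the bend.

```bash

python3 -m crank '[{"rotation":[0,0,-0.0785],"travel":[0.0094,-0.0004,0],"fingers":-0.8},{"rotation":[0,0,-0.157],"travel":[0.0188,-0.0015,0],"fingers":-0.8},{"rotation":[0,0,-0.2356],"travel":[0.028,-0.0033,0],"fingers":-0.8},{"rotation":[0,0,-0.3142],"travel":[0.0371,-0.0059,0],"fingers":-0.8},{"rotation":[0,0,-0.3927],"travel":[0.0459,-0.0091,0],"fingers":-0.8}]' 20 >/dev/null
python3 d.py .0459 -.1109 .16 0.3927; python3 d.py .0849 -.0849 .16 0.7854 | tail -1
```

```text
t 8.47 st [ 0.0457 -0.1103] z 0.1603 yaw 0.3955 Fst [np.float64(-0.0), np.float64(0.2), np.float64(-2.4)] w 0.0137 g 19.7
shift [0.     0.0006 0.0003] turn [-0.0001  0.0001  0.0028]
shift [ 0.046  -0.0083  0.0003] turn [-1.000e-04  1.000e-04 -3.899e-01]
```

```bash

python3 -m crank '[{"rotation":[0,0,-0.0785],"travel":[0.0094,-0.0003,0],"fingers":-0.8},{"rotation":[0,0,-0.157],"travel":[0.0188,-0.0013,0],"fingers":-0.8},{"rotation":[0,0,-0.2356],"travel":[0.028,-0.003,0],"fingers":-0.8},{"rotation":[0,0,-0.3142],"travel":[0.0371,-0.0055,0],"fingers":-0.8},{"rotation":[0,0,-0.391],"travel":[0.0459,-0.0087,0],"fingers":-0.8}]' 20 >/dev/null
python3 d.py .0849 -.0849 .16 0.7854; python3 d.py .1109 -.0459 .16 1.1781 | tail -1
```

```text
t 9.1 st [ 0.0847 -0.0846] z 0.1602 yaw 0.7865 Fst [np.float64(-0.5), np.float64(-0.6), np.float64(-2.4)] w 0.0136 g 19.7
shift [-0.0001  0.0004  0.0002] turn [-0.0001  0.0001  0.0011]
shift [ 0.0459 -0.0088  0.0002] turn [-2.000e-04  0.000e+00 -3.916e-01]
```

```bash

python3 -m crank '[{"rotation":[0,0,-0.0785],"travel":[0.0094,-0.0003,0],"fingers":-0.8},{"rotation":[0,0,-0.157],"travel":[0.0188,-0.0014,0],"fingers":-0.8},{"rotation":[0,0,-0.2356],"travel":[0.028,-0.0032,0],"fingers":-0.8},{"rotation":[0,0,-0.3142],"travel":[0.0371,-0.0057,0],"fingers":-0.8},{"rotation":[0,0,-0.3920],"travel":[0.0459,-0.0089,0],"fingers":-0.8}]' 20 >/dev/null
python3 d.py .1109 -.0459 .16 1.1781; python3 d.py .12 0 .16 1.5708 | tail -1
```

```text
t 9.72 st [ 0.1108 -0.0458] z 0.1602 yaw 1.1785 Fst [np.float64(-0.3), np.float64(-0.4), np.float64(-2.1)] w 0.014 g 19.7
shift [-0.0001  0.0001  0.0002] turn [-0.0002  0.0001  0.0004]
shift [ 0.0458 -0.009   0.0002] turn [-2.000e-04  0.000e+00 -3.923e-01]
```

```bash

python3 -m crank '[{"rotation":[0,0,-0.0785],"travel":[0.0094,-0.0004,0],"fingers":-0.8},{"rotation":[0,0,-0.157],"travel":[0.0188,-0.0015,0],"fingers":-0.8},{"rotation":[0,0,-0.2356],"travel":[0.028,-0.0033,0],"fingers":-0.8},{"rotation":[0,0,-0.3142],"travel":[0.0371,-0.0058,0],"fingers":-0.8},{"rotation":[0,0,-0.3925],"travel":[0.0459,-0.009,0],"fingers":-0.8}]' 20 >/dev/null
python3 d.py .12 0.06 .16 1.5708
python3 - <<'E'
from workcell import vision
import numpy as np,cv2
f=vision.grab_frame('wrist');np.savez('f_w5.npz',**f);g=vision.grab_frame('side');np.savez('f_s5.npz',**g)
b=cv2.resize(g['pixels'][80:230,190:340],(400,400));c=cv2.resize(f['pixels'][:,56:456],(400,384))
cv2.imwrite('pics/c5.png',np.hstack([b[:384],c])[:,:,::-1])
E
```

```text
t 10.35 st [1.2e-01 1.0e-04] z 0.1602 yaw 1.5711 Fst [np.float64(-0.3), np.float64(-0.2), np.float64(-2.7)] w 0.014 g 19.7
shift [ 0.0599 -0.      0.0002] turn [-0.0002  0.      0.0003]
```

View pics/c5.png

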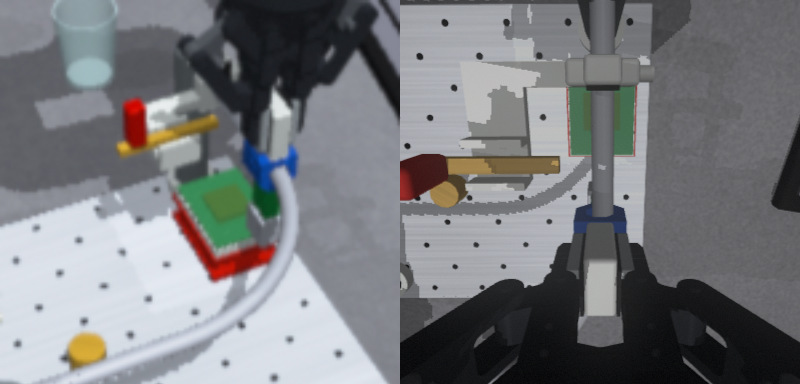

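The carrier is on the rod at the end of the bend. In the left crop the sleeve is at (270,160), clear above the jack. In the right crop the stop block is at (602,70) and the bolt tip at (558,165), beside the rod with a gap.

```bash

python3 -m crank '[{"rotation":[0,0,0],"travel":[0.005,0,0],"fingers":-0.8},{"rotation":[0,0,0],"travel":[0.012,0,0],"fingers":-0.8},{"rotation":[0,0,0],"travel":[0.019,0,0],"fingers":-0.8},{"rotation":[0,0,0],"travel":[0.026,0,0],"fingers":-0.8},{"rotation":[0,0,0],"travel":[0.03,0,0],"fingers":-0.8}]' 20 >/dev/null
python3 d.py
python3 -m crank '[{"rotation":[0,0,0],"travel":[0.004,0,0],"fingers":-0.8},{"rotation":[0,0,0],"travel":[0.009,0,0],"fingers":-0.8},{"rotation":[0,0,0],"travel":[0.014,0,0],"fingers":-0.8},{"rotation":[0,0,0],"travel":[0.018,0,0],"fingers":-0.8},{"rotation":[0,0,0],"travel":[0.022,0,0],"fingers":-0.8}]' 20 >/dev/null
python3 d.py .12 .0615 .16 1.5708
python3 - <<'E'
from workcell import vision
from d import *
f=vision.grab_frame('wrist');np.savez('f_w6.npz',**f);P=pts(f);q=tostation(ST,P);H=P[...,2];S=cv2.cvtColor(f['pixels'],cv2.COLOR_RGB2HSV)
for r in(.115,.125):
    m=(abs(q[...,0]-r)<.004)&(H>.166)&(H<.176)&(q[...,1]>.055); print(m.sum(),np.sort(q[m][:,1])[::max(1,m.sum()//6)].round(4))
m=(((S[...,0]<8)|(S[...,0]>172))&(S[...,1]>150)&(H>.15)&(H<.21)); print('red',m.sum(),np.percentile(q[m],[2,50,98],axis=0).round(4).tolist() if m.sum() else '')
E
```

```text
t 11.07 st [0.12   0.0303] z 0.1603 yaw 1.5687 Fst [np.float64(0.0), np.float64(1.2), np.float64(-2.1)] w 0.0138 g 19.7
t 11.7 st [0.1201 0.052 ] z 0.1603 yaw 1.5685 Fst [np.float64(0.6), np.float64(-1.1), np.float64(-2.0)] w 0.0139 g 19.7
shift [ 0.0095 -0.0001  0.0003] turn [ 0.      0.     -0.0023]
176 [0.0613 0.0636 0.0638 0.0641 0.0905 0.0912 0.0915]
184 [0.0612 0.0637 0.0639 0.0642 0.0911 0.0913 0.0916]
red 1886 [[0.0337, 0.0367], [0.0421, 0.0454], [0.0457, 0.0488]]
```

```bash

python3 -m crank '[{"rotation":[0,0,0],"travel":[0.0015,0,0],"fingers":-0.8},{"rotation":[0,0,0],"travel":[0.003,0,0],"fingers":-0.8},{"rotation":[0,0,0],"travel":[0.0045,0,0],"fingers":-0.8},{"rotation":[0,0,0],"travel":[0.006,0,0],"fingers":-0.8},{"rotation":[0,0,0],"travel":[0.007,0,0],"fingers":-0.8}]' 20 >/dev/null
python3 d.py
python3 -m crank '[{"rotation":[0,0,0],"travel":[0.0004,0,0],"fingers":-0.8},{"rotation":[0,0,0],"travel":[0.0008,0,0],"fingers":-0.8},{"rotation":[0,0,0],"travel":[0.0012,0,0],"fingers":-0.8},{"rotation":[0,0,0],"travel":[0.0016,0,0],"fingers":-0.8},{"rotation":[0,0,0],"travel":[0.002,0,0],"fingers":-0.8}]' 20 >/dev/null
python3 d.py
```

```text
t 12.38 st [0.1201 0.0588] z 0.1603 yaw 1.5685 Fst [np.float64(-0.9), np.float64(0.7), np.float64(-2.9)] w 0.0137 g 19.7
t 13.0 st [0.1201 0.0608] z 0.1603 yaw 1.5685 Fst [np.float64(-0.1), np.float64(-0.3), np.float64(-2.4)] w 0.0137 g 19.7
```

```bash

python3 -m crank '[{"rotation":[0,0,0],"travel":[0.0003,0,0],"fingers":-0.8},{"rotation":[0,0,0],"travel":[0.0006,0,0],"fingers":-0.8},{"rotation":[0,0,0],"travel":[0.0009,0,0],"fingers":-0.8},{"rotation":[0,0,0],"travel":[0.0012,0,0],"fingers":-0.8},{"rotation":[0,0,0],"travel":[0.0015,0,0],"fingers":-0.8}]' 20 >/dev/null
python3 d.py
```

```text
t 13.62 st [0.1201 0.0623] z 0.1603 yaw 1.5685 Fst [np.float64(0.9), np.float64(0.0), np.float64(-2.4)] w 0.0138 g 19.7
```

```bash

python3 -m crank '[{"rotation":[0,0,0],"travel":[0.0002,0,0],"fingers":-0.8},{"rotation":[0,0,0],"travel":[0.0004,0,0],"fingers":-0.8},{"rotation":[0,0,0],"travel":[0.0006,0,0],"fingers":-0.8},{"rotation":[0,0,0],"travel":[0.0008,0,0],"fingers":-0.8},{"rotation":[0,0,0],"travel":[0.001,0,0],"fingers":-0.8}]' 20 >/dev/null
python3 d.py
```

```text
t 14.25 st [0.1201 0.0633] z 0.1603 yaw 1.5685 Fst [np.float64(0.0), np.float64(-0.0), np.float64(-2.6)] w 0.0135 g 19.7
```

```bash

python3 -m crank '[{"rotation":[0,0,0],"travel":[0.0002,0,0],"fingers":-0.8},{"rotation":[0,0,0],"travel":[0.0004,0,0],"fingers":-0.8},{"rotation":[0,0,0],"travel":[0.0006,0,0],"fingers":-0.8},{"rotation":[0,0,0],"travel":[0.0008,0,0],"fingers":-0.8},{"rotation":[0,0,0],"travel":[0.001,0,0],"fingers":-0.8}]' 20 >/dev/null
python3 d.py
```

```text
t 14.88 st [0.1201 0.0643] z 0.1603 yaw 1.5685 Fst [np.float64(-0.2), np.float64(-0.7), np.float64(-2.4)] w 0.0136 g 19.7
```

```bash
python3 - <<'E'
from workcell import vision
import numpy as np,cv2
f=vision.grab_frame('wrist');np.savez('f_w7.npz',**f);g=vision.grab_frame('side')
b=cv2.resize(g['pixels'][70:190,220:340],(400,400));c=cv2.resize(f['pixels'][60:310,130:380],(400,400))
cv2.imwrite('pics/c7.png',np.hstack([b,c])[:,:,::-1])
E
```

```text
(no output)
```

View pics/c7.png

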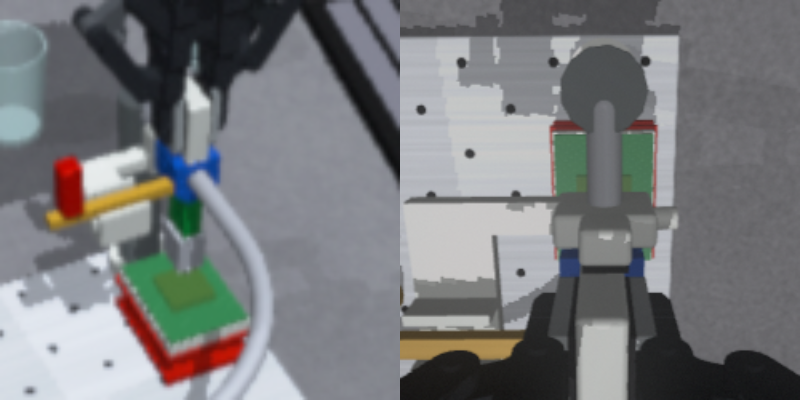

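The left crop shows the carrier almost under the home block, with the bolt tip at (170,185) right behind the sleeve. The right crop shows a small gap, with the stop face at row 268 and the fin's front at row 275. I'll keep feeling forward in small steps.

```bash

python3 -m crank '[{"rotation":[0,0,0],"travel":[0.0002,0,0],"fingers":-0.8},{"rotation":[0,0,0],"travel":[0.0004,0,0],"fingers":-0.8},{"rotation":[0,0,0],"travel":[0.0006,0,0],"fingers":-0.8},{"rotation":[0,0,0],"travel":[0.0008,0,0],"fingers":-0.8},{"rotation":[0,0,0],"travel":[0.001,0,0],"fingers":-0.8}]' 20 >/dev/null
python3 d.py
```

```text
t 15.6 st [0.1201 0.0653] z 0.1603 yaw 1.5685 Fst [np.float64(-0.7), np.float64(-0.9), np.float64(-2.6)] w 0.0139 g 19.7
```

```bash
python3 - <<'E'
from d import *
f=dict(np.load('f_w7.npz'));P=pts(f);q=tostation(ST,P)
# fin front plane, block rear face along central columns
for c in(250,256,262): print([(r,round(1000*q[r,c,1],1),int(1000*P[r,c,2])) for r in range(200,280,4)])
E
```

```text
[(200, np.float64(90.8), 172), (204, np.float64(90.9), 178), (208, np.float64(89.3), 179), (212, np.float64(87.6), 179), (216, np.float64(85.5), 179), (220, np.float64(83.3), 179), (224, np.float64(81.1), 179), (228, np.float64(78.6), 178), (232, np.float64(76.0), 177), (236, np.float64(76.6), 182), (240, np.float64(76.5), 186), (244, np.float64(76.1), 189), (248, np.float64(76.3), 193), (252, np.float64(76.5), 197), (256, np.float64(75.8), 199), (260, np.float64(76.0), 203), (264, np.float64(74.4), 203), (268, np.float64(73.2), 204), (272, np.float64(70.8), 203), (276, np.float64(69.1), 203)]
[(200, np.float64(91.1), 173), (204, np.float64(90.8), 177), (208, np.float64(89.0), 178), (212, np.float64(87.6), 180), (216, np.float64(85.2), 179), (220, np.float64(83.4), 179), (224, np.float64(81.0), 178), (228, np.float64(78.8), 178), (232, np.float64(75.9), 176), (236, np.float64(76.6), 182), (240, np.float64(76.6), 186), (244, np.float64(76.7), 190), (248, np.float64(76.3), 193), (252, np.float64(76.0), 196), (256, np.float64(76.0), 200), (260, np.float64(76.0), 203), (264, np.float64(74.1), 203), (268, np.float64(72.9), 204), (272, np.float64(71.1), 204), (276, np.float64(68.5), 203)]
[(200, np.float64(91.3), 173), (204, np.float64(90.9), 178), (208, np.float64(89.6), 179), (212, np.float64(87.3), 179), (216, np.float64(85.3), 179), (220, np.float64(83.1), 178), (224, np.float64(81.3), 179), (228, np.float64(78.6), 178), (232, np.float64(76.7), 178), (236, np.float64(76.6), 182), (240, np.float64(76.2), 185), (244, np.float64(76.3), 189), (248, np.float64(76.4), 194), (252, np.float64(76.0), 196), (256, np.float64(76.1), 200), (260, np.float64(75.7), 202), (264, np.float64(74.5), 203), (268, np.float64(72.3), 203), (272, np.float64(71.4), 204), (276, np.float64(68.9), 203)]
```

```bash

python3 -m crank '[{"rotation":[0,0,0],"travel":[0.0002,0,0],"fingers":-0.8},{"rotation":[0,0,0],"travel":[0.0004,0,0],"fingers":-0.8},{"rotation":[0,0,0],"travel":[0.0006,0,0],"fingers":-0.8},{"rotation":[0,0,0],"travel":[0.0008,0,0],"fingers":-0.8},{"rotation":[0,0,0],"travel":[0.001,0,0],"fingers":-0.8}]' 20 >/dev/null
python3 d.py
```

```text
t 16.23 st [0.1201 0.0654] z 0.1603 yaw 1.568 Fst [np.float64(-0.2), np.float64(-8.7), np.float64(-1.7)] w 0.0137 g 19.9
```

```bash

python3 -m crank '[{"rotation":[0,0,0],"travel":[0.0002,0,0],"fingers":-0.8},{"rotation":[0,0,0],"travel":[0.0003,0,0],"fingers":-0.8},{"rotation":[0,0,0],"travel":[0.0004,0,0],"fingers":-0.8},{"rotation":[0,0,0],"travel":[0.0005,0,0],"fingers":-0.8},{"rotation":[0,0,0],"travel":[0.0005,0,0],"fingers":-0.8}]' 20 >/dev/null
python3 d.py
```

```text
t 16.85 st [0.1201 0.0655] z 0.1604 yaw 1.5677 Fst [np.float64(-0.9), np.float64(-10.8), np.float64(-1.2)] w 0.0136 g 19.9
```

Contact: the force rises at y = 65.4 mm, so the carrier is home. I'll relax the press, lower the carrier onto the rod and release.

```bash

python3 -m crank '[{"rotation":[0,0,0],"travel":[-0.0005,0,0.0],"fingers":-0.8},{"rotation":[0,0,0],"travel":[-0.001,0,0.0],"fingers":-0.8},{"rotation":[0,0,0],"travel":[-0.001,0,0.0005],"fingers":-0.8},{"rotation":[0,0,0],"travel":[-0.001,0,0.001],"fingers":-0.8},{"rotation":[0,0,0],"travel":[-0.001,0,0.0015],"fingers":-0.8}]' 20 >/dev/null
python3 d.py
python3 -m crank '[{"rotation":[0,0,0],"travel":[0,0,0],"fingers":-0.7},{"rotation":[0,0,0],"travel":[0,0,0],"fingers":-0.6},{"rotation":[0,0,0],"travel":[0,0,0],"fingers":-0.5},{"rotation":[0,0,0],"travel":[0,0,0],"fingers":-0.4},{"rotation":[0,0,0],"travel":[0,0,0],"fingers":-0.4}]' 20 >/dev/null
python3 d.py
```

```text
t 17.48 st [0.1203 0.0654] z 0.1592 yaw 1.5683 Fst [np.float64(0.1), np.float64(-6.8), np.float64(0.0)] w 0.0138 g 20.2
t 18.1 st [0.1201 0.0659] z 0.1588 yaw 1.5686 Fst [np.float64(-0.3), np.float64(0.4), np.float64(0.1)] w 0.0254 g 0.0
```

```bash

python3 -m crank '[{"rotation":[0,0,0],"travel":[0,0,-0.01],"fingers":-0.4},{"rotation":[0,0,0],"travel":[0,0,-0.03],"fingers":-0.4},{"rotation":[0,0,0],"travel":[0,0,-0.06],"fingers":-0.4},{"rotation":[0,0,0],"travel":[-0.03,0,-0.10],"fingers":-0.4},{"rotation":[0,0,0],"travel":[-0.06,0,-0.12],"fingers":-0.4}]' 20 >/dev/null
python3 -m crank '[{"rotation":[0,0,0],"travel":[-0.02,-0.02,0],"fingers":-1},{"rotation":[0,0,0],"travel":[-0.03,-0.04,0],"fingers":-1},{"rotation":[0,0,0],"travel":[-0.03,-0.05,0],"fingers":-1},{"rotation":[0,0,0],"travel":[-0.03,-0.05,0],"fingers":-1},{"rotation":[0,0,0],"travel":[-0.03,-0.05,0],"fingers":-1}]' 20 >/dev/null
python3 - <<'E'
from workcell import vision
from d import *
st()
f=vision.grab_frame('wrist');np.savez('f_w8.npz',**f);P=pts(f);q=tostation(ST,P);H=P[...,2];S=cv2.cvtColor(f['pixels'],cv2.COLOR_RGB2HSV)
cv2.imwrite('pics/c8.png',f['pixels'][:,:,::-1])
red=((S[...,0]<8)|(S[...,0]>172))&(S[...,1]>150)&(H>.185)&(H<.21)
fin=(S[...,1]<60)&(H>.196)&(H<.208)&(abs(q[...,0]-.12)<.03)
brass=(abs(S[...,0]-20)<10)&(S[...,1]>120)&(H>.15)&(H<.18)
blk=(H>.17)&(H<.185)&(abs(q[...,0]-.12)<.006)&(q[...,1]>.06)
tip=(H>.21)&(H<.32)&(S[...,2]<140)
for n,m in(('red',red),('fin',fin),('brass',brass),('blk',blk)):
    if m.sum(): print(n,m.sum(),(1000*np.percentile(q[m],[1,50,99],axis=0)).round(1).tolist(),np.percentile(H[m],[2,50,98]).round(3))
print('tip',np.percentile(H[tip],1))
E
```

```text
t 19.35 st [ 0.0703 -0.0237] z 0.279 yaw 1.5691 Fst [np.float64(-0.2), np.float64(1.2), np.float64(0.7)] w -0.0004 g 0.0
red 105 [[34.4, 36.2], [38.8, 39.8], [42.7, 44.8]] [0.196 0.198 0.199]
fin 838 [[112.4, 49.6], [118.8, 63.1], [126.0, 76.3]] [0.198 0.201 0.203]
brass 80 [[55.6, 38.7], [90.1, 42.8], [98.6, 45.2]] [0.162 0.164 0.165]
blk 281 [[114.1, 77.9], [120.0, 84.7], [125.9, 91.1]] [0.177 0.179 0.181]
tip 0.2937908218746729
```

View pics/c8.png

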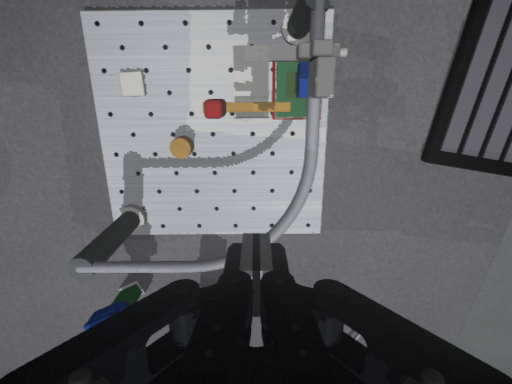

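The carrier hangs at (322,78) against the block at (320,55). The bolt handle is at (214,108), still drawn back. I'll turn the tool back so the knuckles stay clear of the carrier, and check how high the bolt guide stands.

```bash

python3 - <<'E'
from d import *
for n in('f_w8','f_top'):
    P=pts(dict(np.load(n+'.npz')));q=tostation(ST,P);m=(abs(q[...,0]-.05)<.048)&(q[...,1]>.046)&(q[...,1]<.1)&(P[...,2]>.1)&(P[...,2]<.22); print(m.sum(),np.percentile(P[m][:,2],[50,98]))
    m=(abs(q[...,0]-.0)<.025)&(abs(q[...,1]-.042)<.04)&(P[...,2]<.25);print(np.percentile(P[m][:,2],[50,98]))
E
python3 -m crank '[{"rotation":[0,0,0.16],"travel":[0,-0.01,0],"fingers":-1},{"rotation":[0,0,0.32],"travel":[0,-0.02,0],"fingers":-1},{"rotation":[0,0,0.48],"travel":[0.01,-0.03,0],"fingers":-1},{"rotation":[0,0,0.64],"travel":[0.02,-0.04,0],"fingers":-1},{"rotation":[0,0,0.8],"travel":[0.03,-0.05,0],"fingers":-1}]' >/dev/null
python3 d.py .0085 .042 .279 0
```

```text
2342 [0.15032447 0.19533306]
[0.01232658 0.01404326]
559 [0.15024803 0.16425564]
[0.01204426 0.01540346]
t 20.02 st [0.02   0.0066] z 0.2786 yaw 0.7636 Fst [np.float64(0.7), np.float64(-0.1), np.float64(0.5)] w 0.0001 g 0.0
shift [ 0.0162 -0.0336 -0.0004] turn [-2.000e-04  4.000e-04  7.636e-01]
```

```bash

python3 -m crank '[{"rotation":[0,0,0.155],"travel":[0.004,-0.008,0],"fingers":-1},{"rotation":[0,0,0.31],"travel":[0.008,-0.016,0],"fingers":-1},{"rotation":[0,0,0.465],"travel":[0.012,-0.024,0],"fingers":-1},{"rotation":[0,0,0.62],"travel":[0.016,-0.033,0],"fingers":-1},{"rotation":[0,0,0.763],"travel":[0.016,-0.033,0],"fingers":-1}]' >/dev/null
python3 d.py .0085 .042 .167 0
```

```text
t 20.65 st [0.0088 0.0417] z 0.2787 yaw 0.0016 Fst [np.float64(-0.6), np.float64(-0.0), np.float64(-0.6)] w 0.0002 g 0.0
shift [-0.0002 -0.0003  0.1117] turn [-0.0001  0.0003  0.0016]
```

Lower to 50 mm above, take a quick clearance check, then descend the rest.

```bash

python3 -m crank '[{"rotation":[0,0,0],"travel":[-0.004,0,0.02],"fingers":-1},{"rotation":[0,0,0],"travel":[-0.004,0,0.04],"fingers":-1},{"rotation":[0,0,0],"travel":[-0.004,0,0.06],"fingers":-1},{"rotation":[0,0,0],"travel":[-0.004,0,0.07],"fingers":-1},{"rotation":[0,0,0],"travel":[-0.004,0,0.07],"fingers":-1}]' >/dev/null
python3 - <<'E'
from workcell import vision
from d import *
st()
f=vision.grab_frame('wrist');P=pts(f);q=tostation(ST,P);H=P[...,2];S=cv2.cvtColor(f['pixels'],cv2.COLOR_RGB2HSV)
red=((S[...,0]<8)|(S[...,0]>172))&(S[...,1]>150)&(H>.165)&(H<.205)
print('red',red.sum(),(1000*np.percentile(q[red],[1,50,99],axis=0)).round(1).tolist())
tip=(H>.205)&(H<.24)&(S[...,2]<140)&(abs(q[...,0]-.01)<.04)&(abs(q[...,1]-.042)<.03)
print('tip',tip.sum(),np.percentile(H[tip],1),(1000*np.percentile(q[tip],[1,50,99],axis=0)).round(1).tolist())
E
```

```text
t 21.27 st [0.0044 0.0408] z 0.2081 yaw 0.0055 Fst [np.float64(0.9), np.float64(-0.8), np.float64(1.0)] w 0.0002 g 0.0
red 118 [[34.4, 35.8], [39.8, 38.5], [43.4, 44.4]]
tip 955 0.2227111687308079 [[10.7, 26.5], [14.9, 40.0], [16.1, 53.0]]
```

```bash

python3 -m crank '[{"rotation":[0,0,0],"travel":[0,0,0.012],"fingers":-1},{"rotation":[0,0,0],"travel":[0,0,0.024],"fingers":-1},{"rotation":[0,0,0],"travel":[0,0,0.036],"fingers":-1},{"rotation":[0,0,0],"travel":[0,0,0.044],"fingers":-1},{"rotation":[0,0,0],"travel":[0,0,0.044],"fingers":-1}]' >/dev/null
python3 d.py
python3 -m crank '[{"rotation":[0,0,0],"travel":[0.003,0,0],"fingers":-1},{"rotation":[0,0,0],"travel":[0.006,0,0],"fingers":-1},{"rotation":[0,0,0],"travel":[0.009,0,0],"fingers":-1},{"rotation":[0,0,0],"travel":[0.012,0,0],"fingers":-1},{"rotation":[0,0,0],"travel":[0.015,0,0],"fingers":-1}]' >/dev/null
python3 d.py
```

```text
t 21.95 st [0.0043 0.0408] z 0.1641 yaw 0.0055 Fst [np.float64(-1.0), np.float64(0.0), np.float64(-0.5)] w -0.0005 g 0.0
t 22.57 st [0.0198 0.0409] z 0.1648 yaw 0.0055 Fst [np.float64(-0.0), np.float64(0.3), np.float64(-0.3)] w 0.0001 g 0.0
```

```bash

python3 -m crank '[{"rotation":[0,0,0],"travel":[0.002,0,0],"fingers":-1},{"rotation":[0,0,0],"travel":[0.004,0,0],"fingers":-1},{"rotation":[0,0,0],"travel":[0.006,0,0],"fingers":-1},{"rotation":[0,0,0],"travel":[0.008,0,0],"fingers":-1},{"rotation":[0,0,0],"travel":[0.01,0,0],"fingers":-1}]' >/dev/null
python3 d.py
```

```text
t 23.2 st [0.0297 0.041 ] z 0.1648 yaw 0.0055 Fst [np.float64(-1.6), np.float64(0.2), np.float64(1.1)] w 0.0002 g 0.8
```

```bash

python3 -m crank '[{"rotation":[0,0,0],"travel":[0.001,0,0],"fingers":-1},{"rotation":[0,0,0],"travel":[0.002,0,0],"fingers":-1},{"rotation":[0,0,0],"travel":[0.003,0,0],"fingers":-1},{"rotation":[0,0,0],"travel":[0.004,0,0],"fingers":-1},{"rotation":[0,0,0],"travel":[0.005,0,0],"fingers":-1}]' >/dev/null
python3 d.py
```

```text
t 23.82 st [0.0346 0.041 ] z 0.1648 yaw 0.0055 Fst [np.float64(-1.6), np.float64(-0.6), np.float64(-0.6)] w 0.0 g 0.8
```

```bash

python3 -m crank '[{"rotation":[0,0,0],"travel":[0.001,0,0],"fingers":-1},{"rotation":[0,0,0],"travel":[0.002,0,0],"fingers":-1},{"rotation":[0,0,0],"travel":[0.003,0,0],"fingers":-1},{"rotation":[0,0,0],"travel":[0.004,0,0],"fingers":-1},{"rotation":[0,0,0],"travel":[0.005,0,0],"fingers":-1}]' >/dev/null
python3 d.py
```

```text
t 24.45 st [0.0396 0.041 ] z 0.1648 yaw 0.0055 Fst [np.float64(-2.5), np.float64(-0.2), np.float64(1.2)] w 0.0 g 0.8
```

```bash

python3 -m crank '[{"rotation":[0,0,0],"travel":[0.0015,0,0],"fingers":-1},{"rotation":[0,0,0],"travel":[0.003,0,0],"fingers":-1},{"rotation":[0,0,0],"travel":[0.005,0,0],"fingers":-1},{"rotation":[0,0,0],"travel":[0.0065,0,0],"fingers":-1},{"rotation":[0,0,0],"travel":[0.008,0,0],"fingers":-1}]' >/dev/null
python3 d.py
```

```text
t 25.07 st [0.0477 0.0411] z 0.1648 yaw 0.0055 Fst [np.float64(-1.2), np.float64(0.6), np.float64(-0.2)] w -0.0002 g 0.8
```

```bash

python3 -m crank '[{"rotation":[0,0,0],"travel":[0.001,0,0],"fingers":-1},{"rotation":[0,0,0],"travel":[0.002,0,0],"fingers":-1},{"rotation":[0,0,0],"travel":[0.003,0,0],"fingers":-1},{"rotation":[0,0,0],"travel":[0.004,0,0],"fingers":-1},{"rotation":[0,0,0],"travel":[0.005,0,0],"fingers":-1}]' >/dev/null
python3 d.py
```

```text
t 25.7 st [0.0526 0.0411] z 0.1648 yaw 0.0055 Fst [np.float64(-1.0), np.float64(-0.9), np.float64(-0.3)] w -0.0001 g 0.8
```

```bash

python3 -m crank '[{"rotation":[0,0,0],"travel":[0.0004,0,0],"fingers":-1},{"rotation":[0,0,0],"travel":[0.0008,0,0],"fingers":-1},{"rotation":[0,0,0],"travel":[0.0012,0,0],"fingers":-1},{"rotation":[0,0,0],"travel":[0.0016,0,0],"fingers":-1},{"rotation":[0,0,0],"travel":[0.002,0,0],"fingers":-1}]' >/dev/null
python3 d.py
```

```text
t 26.32 st [0.0544 0.0411] z 0.1648 yaw 0.0055 Fst [np.float64(-5.3), np.float64(-0.2), np.float64(2.1)] w 0.0005 g 2.9
```

```bash

python3 -m crank '[{"rotation":[0,0,0],"travel":[0.0004,0,0],"fingers":-1},{"rotation":[0,0,0],"travel":[0.0008,0,0],"fingers":-1},{"rotation":[0,0,0],"travel":[0.0012,0,0],"fingers":-1},{"rotation":[0,0,0],"travel":[0.0014,0,0],"fingers":-1},{"rotation":[0,0,0],"travel":[0.0014,0,0],"fingers":-1}]' >/dev/null
python3 d.py
```

```text
t 26.95 st [0.0545 0.0412] z 0.1648 yaw 0.0056 Fst [np.float64(-18.8), np.float64(0.2), np.float64(7.2)] w 0.0 g 9.4
```

The bolt reached its end stop at the predicted travel. Back off, lift clear and verify.

```bash

python3 -m crank '[{"rotation":[0,0,0],"travel":[-0.004,0,0],"fingers":-1},{"rotation":[0,0,0],"travel":[-0.015,0,0],"fingers":-1},{"rotation":[0,0,0],"travel":[-0.03,0,-0.02],"fingers":-1},{"rotation":[0,0,0],"travel":[-0.05,0,-0.07],"fingers":-1},{"rotation":[0,0,0],"travel":[-0.08,0,-0.11],"fingers":-1}]' >/dev/null
python3 -m crank '[{"rotation":[0,0,0],"travel":[-0.05,0,0],"fingers":-1},{"rotation":[0,0,0],"travel":[-0.08,0,0],"fingers":-1},{"rotation":[0,0,0],"travel":[-0.08,0,0],"fingers":-1},{"rotation":[0,0,0],"travel":[-0.08,0,0],"fingers":-1},{"rotation":[0,0,0],"travel":[-0.08,0,0],"fingers":-1}]' >/dev/null
python3 - <<'E'
from workcell import vision
from d import *
st()
f=vision.grab_frame('top');g=vision.grab_frame('side')
P=pts(f);q=tostation(ST,P);H=P[...,2];S=cv2.cvtColor(f['pixels'],cv2.COLOR_RGB2HSV)
red=((S[...,0]<8)|(S[...,0]>172))&(S[...,1]>150)&(H>.185)&(H<.21)
fin=(S[...,1]<60)&(H>.196)&(H<.208)&(abs(q[...,0]-.12)<.03)
blk=(H>.165)&(H<.185)&(abs(q[...,0]-.12)<.006)&(q[...,1]>.06)
for n,m in(('red',red),('fin',fin),('blk',blk)):
    if m.sum(): print(n,m.sum(),(1000*np.percentile(q[m],[2,50,98],axis=0)).round(1).tolist())
b=cv2.resize(g['pixels'][80:200,215:335],(400,400));c=cv2.resize(f['pixels'][90:210,100:220],(400,400))
cv2.imwrite('pics/c9.png',np.hstack([b,c])[:,:,::-1])
E
```

```text
t 28.2 st [-0.1036  0.0402] z 0.2745 yaw 0.0055 Fst [np.float64(0.1), np.float64(-0.4), np.float64(0.2)] w 0.0001 g 0.0
red 67 [[65.5, 33.3], [70.3, 39.6], [76.7, 45.9]]
fin 162 [[112.7, 48.3], [119.0, 61.2], [126.2, 74.5]]
blk 57 [[114.1, 76.3], [119.0, 83.6], [125.7, 89.1]]
```

View pics/c9.png

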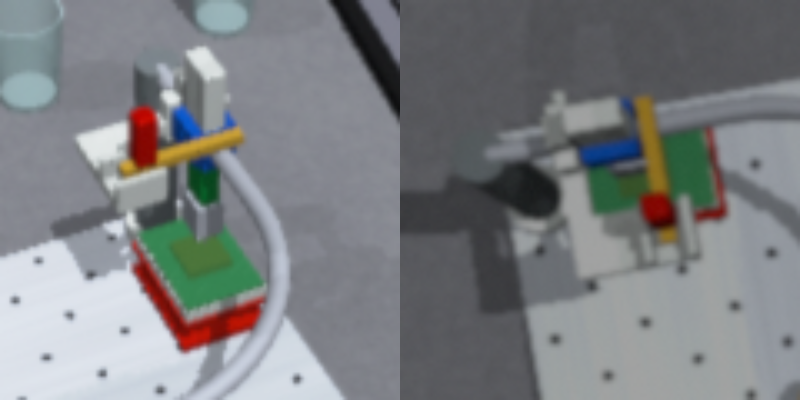

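The bolt crosses above the rod right behind the blue sleeve (left crop, tip at (240,135)). The handle has moved about 34 mm, the carrier is against the block, and the arm is clear. Handing in.

```bash
python3 -c "
from workcell import hand_in;print(hand_in())"
```

```text
the job is handed in; nothing more can be done
None
```

The carrier is home against the rubber stop, the bolt is fully in behind it, and the job was handed in at about 28 s with the arm clear; the only mishap was the shut fingertips once resting on top of the fin at about 6 N, because the tool measured about 34 mm shorter than stated.

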